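# Shelve the wide tray on the middle rails

### The arm

A 6-joint arm with a two-finger parallel gripper is mounted at the origin on the work surface. World frame = base frame: x ahead of the robot, y to its left, z up, the work surface at z = 0. Lengths are in mm, angles in rad, forces in N, time in s.
With the tool pointing down it reaches from about 350 to 775 mm from the base axis. Payload 5.5 kg.
Tool frame: the origin (TCP) lies on the centre line of the jaws, within the pads' length; the fingertips stand 11 mm ahead of it and the grasp point (between the pads) lies 8 mm behind it (tip_reach is the distance from the TCP to the fingertips, in mm); z points along the fingers, y is the line along which they close (so a half turn about z gives the same grasp; the last joint's range is limited). The gripper opens to 85 mm and grips with 20 to 120 N. Pads are 22 mm wide; open, the fingers measure 114 mm over their backs; the gripper's body (76 mm by 85 mm) begins 54 mm behind the grasp point. The pads swing forward as they close: fully open they stand 13 mm farther back than shut.
Start: joints at [-1.325, 0.313, 0.046, 1.304, 0, 1.431], TCP at [216.372, -532.779, 242.323] pointing down, gripper open.
Joint ranges: [-2.76, 2.76], [-0.86, 1.69], [-1.03, 1.26], [-2.2, 2.34], [-1.47, 1.5], [-3.14, 3.14]. Speed limits (rad/s): [2.57, 2.57, 3.14, 3.14, 3.14, 3.14].

### API

Orientations are given as a unit quaternion [w, x, y, z].
In Python, from rig import * gives the robot as it stands.
- The arm moves only by the tool move_arm, never from a script. Its argument "increments" is a list of rows, each a list of 7 numbers: the shift along the world's x, y, z in m, then the turn, a rotation vector about the world's x, y, z in degrees, then the closure, from -1 (fully open) to 1 (shut), so that 0 is half open. In form: [[dx, dy, dz, ax, ay, az, jaw], ...]. A call has 1 to 8 rows; each row is the pose to reach, as a shift and turn from the pose commanded when the call began; what a row does not reach only later rows make up. A row lasts 1/8 s, in which the tool goes at most 62.5 mm and 10.7 degrees, less where a joint would pass 70% of its speed; a pose out of reach is approached as far as the arm can. A call with a gripper value outside its range is refused whole. The fingers move at their own pace and stop on an object; the grip force is fixed at half the most. Time passes only in rows, so rows that repeat a pose let the fingers close. It gives the time, the measured TCP pose, the force, the opening and the grip force at its end, in the units of the state.
- get_obs(): the state, without advancing time (a new reading comes with each control period).
- snapshot(name): name is "side" or "top" or "wrist"; returns a dict with "image" (420x560x3 uint8, red, green, blue), "depth" (420x560 float32, mm along the optical axis (not along the pixel's ray), 0 where there is no reading), "fx", "fy", "cx", "cy" (pixels), "R" (3x3) and "t" (3): a world point X has camera coordinates R X + t. Camera axes: x right, y down, z forward; pixel columns grow to the right and rows downward; lengths in mm; the calibration is good to about 2 mm. A picture is of the moment at which its call begins.
- finish_job(): hands the job in; it is judged then, once.
Trained networks look in a picture, given as the dict that the camera call returned (one of the last four; its "shot" number tells which), for a name from the list of things; names that differ only in an ending like _2 or _b are one class to them, and where a whole thing is asked for, a point or a joint stands for the part that bears it (a point fixed in the world has none). Each returns a list of dicts, best first, with "confidence" (0 to 1); they miss things now and then, are a little off and sometimes report something else, mostly with a low value. They report only what shows in the picture. A call takes as long as a camera call. They do not tell look-alikes from the thing itself.
- cut_out(query, picture): "region" (420x560 bool, what is visible of it) and "uv" ([column, row] in pixels, amid what is visible of it).
The state is a dict: "time_s": time; "joint_positions": joint angles; "qd": joint speeds; "tau": joint torques, N m; "ee_pos": TCP position; "orientation": TCP orientation; "wrist_force": force on the tool from outside, world axes, zero at the start; "ft_torque": the same for the moment, N m; "opening": opening from 0.0 (shut) to 1.0 (fully open); "finger_force": force on a finger pad.
Only numpy, scipy, OpenCV 4.12 (cv2) and the standard library are available. Lean on these libraries where they do the work, as an engineer would, in place of code of your own. Each camera call takes 0.05 s, during which the arm holds its last target. There are 200 camera calls.

### The job

Pick up the empty wide steel tray from the table by its upright centre grip plate and slide it into the open-topped rack on the middle pair of rails, above the loaded tray. Push it fully home, so that its rear edge is at the turned-up rear ends of the rails, let it rest level on both rails, and leave the loaded tray below where it is.

Things in the scene. Friction and masses are not known exactly. Their poses are not given: they have to be found in the camera images.
- tray_grip (a point): Empty wide steel tray, loose, 0.25 to 0.5 kg, flat on the table: 150 mm deep (x), 200 wide (y), rim 18 high; same either way round. On its floor (4 thick) stands a central grip plate, 10 thick (x), 80 long (y), top 60 above the underside: pinch its 10 mm. Point: tray middle, on the plate, 38 mm above the underside. A narrower 130 x 100 mm tray of the same make lies nearby: not this one.
- rails_home (a point): Middle rail pair, fixed, ledges 100 to 145 mm above the table. x: the way in, front to rear; y: across; z: up. Point: midway between the rails, level with the ledge tops, where the middle of the tray's underside comes when its rear edge meets the stops (18 mm high, at x = 75.5). Ledges start at x = -111 mm; each 25 wide, 4 thick, 170 apart. Side webs 220 apart: 10 mm play each side.
- rails_top (a point): Empty top rail pair of the rack, same form and axes, straight above the middle pair: a bystander. Point: midway between the rails, level with its ledge tops, 215 mm above the table (underside 211). The rack is an open frame of grey slotted angle, 270 mm wide, 200 deep, 245 high, open at the front, and open upwards between the rails, so a gripper can travel there.
- lower_tray: Wide tray without grip plate, loaded with two low cardboard boxes, loose on the rack's lowest rails. Origin: centre of its underside, 30 mm above the table; box tops at 70 mm. It is to stay there.
Mind the look-alikes: they are no part of the job. What is shaped like the part that bears tray_grip but green or red is not meant.

How it is judged:
By the outcome, as a careful person would: the job done as asked, in the order asked, and still so for the second after the job is handed in, with the robot touching nothing.
It also fails if it takes over 58 s, if anything falls off the work surface, if the arm or the gripper's body presses on something with over 40 N, if the wrist force passes 120 N, or if a joint passes its speed limit or range.

## Working session

There is one attempt and no reset: what is moved stays moved. The work goes in short steps, Python scripts to look and compute and a tool call to move; the robot and the scene stay as the last step left them, time stands still between calls to the robot, and variables do not carry over. Pictures are saved under pics/ and viewed, at most 10 in all, crops included, and the job is handed in when it is done.

Besides the shell and the picture viewer there is one more tool, called after "Request:" as a command line: name --pt "numbers of a row" for each row, then --argument value for the rest. move_arm: Moves the arm, as the interface text tells. Its arguments: {"type":"object","properties":{"increments":{"type":"array"}},"required":["increments"]}

```bash
mkdir -p pics
cat > h.py <<'E'
from rig import *
import numpy as np, cv2
def world(p,mask=None):
    d=p["depth"]; v,u=np.nonzero((d>0) if mask is None else (mask&(d>0)))
    z=d[v,u]; c=np.stack([(u-p["cx"])*z/p["fx"],(v-p["cy"])*z/p["fy"],z],1)
    return (c-np.array(p["t"]))@np.array(p["R"]),u,v
def save(n,im,s=1): cv2.imwrite(f"pics/{n}.png",cv2.resize(im[...,::-1],None,fx=s,fy=s))
E
python3 - <<'E'
from h import *
ims=[]
for n in ["top","side"]:
    p=snapshot(n); ims.append(p["image"])
    np.savez(f"{n}.npz",**{k:p[k] for k in ["image","depth","fx","fy","cx","cy","R","t"]})
    for q in ["tray_grip","rails_home","rails_top","lower_tray"]:
        for r in cut_out(q,p)[:5]:
            if "region" in r:
                X,u,v=world(p,r["region"]); 
                print(n,q,round(r["confidence"],2),np.round(r["uv"]),len(X),np.round(np.percentile(X,[2,50,98],axis=0)).tolist() if len(X) else "")
save("top",ims[0],1.4);save("side",ims[1],1.4)
o=get_obs();print(o)
E
```

```text
top tray_grip 0.97 [394. 285.] 5552 [[240.0, -335.0, -1.0], [315.0, -238.0, 3.0], [389.0, -140.0, 57.0]]
top tray_grip 0.64 [226. 288.] 5492 [[209.0, 52.0, -1.0], [305.0, 156.0, 3.0], [400.0, 259.0, 58.0]]
top tray_grip 0.63 [185. 182.] 5038 [[483.0, 153.0, -1.0], [567.0, 253.0, 4.0], [657.0, 356.0, 58.0]]
top rails_home 0.73 [463. 161.] 1625 [[493.0, -406.0, 100.0], [578.0, -381.0, 105.0], [675.0, -170.0, 127.0]]
top rails_top 0.92 [384. 150.] 8098 [[485.0, -424.0, 0.0], [591.0, -254.0, 214.0], [721.0, -142.0, 246.0]]
top lower_tray 0.67 [419. 157.] 4371 [[532.0, -388.0, 31.0], [602.0, -305.0, 61.0], [685.0, -226.0, 72.0]]
side tray_grip 0.8 [307. 343.] 7854 [[205.0, 50.0, 2.0], [299.0, 163.0, 6.0], [397.0, 260.0, 60.0]]
side tray_grip 0.78 [360. 212.] 2130 [[300.0, -340.0, 2.0], [351.0, -208.0, 6.0], [394.0, -135.0, 61.0]]
side tray_grip 0.71 [164. 321.] 7322 [[476.0, 150.0, 2.0], [560.0, 262.0, 6.0], [658.0, 357.0, 60.0]]
side rails_home 0.57 [295. 115.] 1342 [[492.0, -406.0, 103.0], [596.0, -375.0, 111.0], [691.0, -162.0, 129.0]]
side rails_top 0.74 [285. 128.] 6790 [[482.0, -414
[... 306 characters left out ...]
: array([-1.32463519e+00,  3.13235446e-01,  4.60465746e-02,  1.30361389e+00,
        6.81422502e-07,  1.43121344e+00]), 'qd': array([ 1.03950350e-03, -1.01563909e-03,  7.24685406e-06, -3.52273785e-04,
        6.79767551e-04, -1.22075382e-03]), 'tau': array([-1.07616728e-03, -4.79995179e+01,  2.98537391e+01,  1.91574269e-03,
       -1.93528117e-04,  2.85887154e-06]), 'ee_pos': array([ 216.34542074, -532.75647624,  242.28111096]), 'orientation': array([-3.23063168e-06,  9.81457780e-01,  1.91678443e-01,  1.68874907e-07]), 'wrist_force': array([ 0.41222463, -0.41978683,  0.48609585]), 'ft_torque': array([ 0.01520977, -0.05754819,  0.00464675]), 'finger_force': 0.0, 'opening': 0.9990504504019568}
```

View pics/top.png

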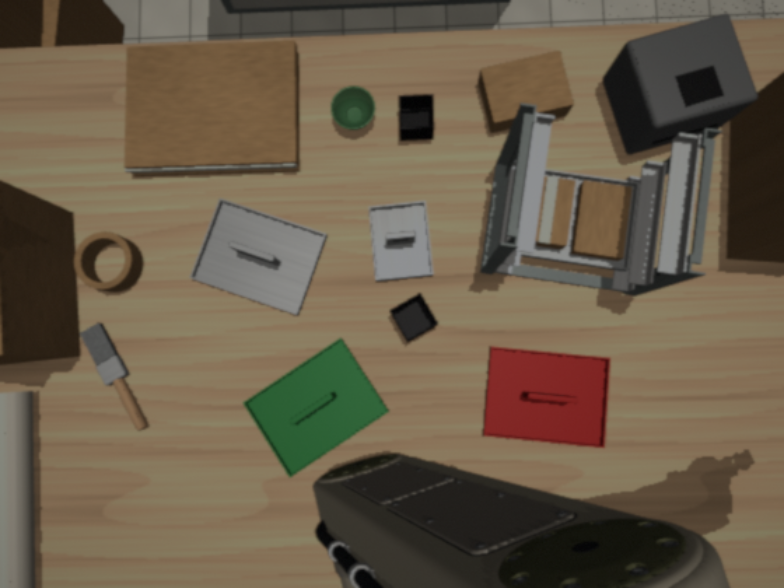

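View pics/side.png

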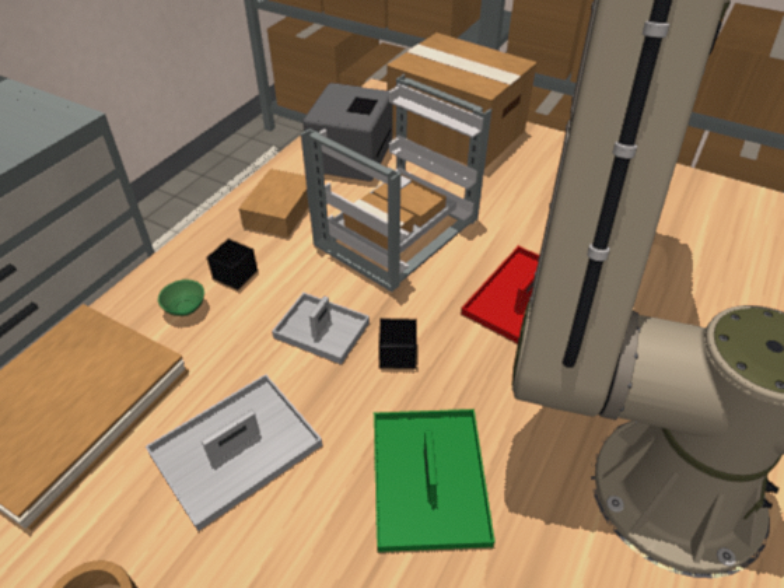

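Candidates (top.png pixels): wide steel tray (258,257), narrow steel tray (400,240), green (316,407), red (547,396). I choose (258,257). The rack stands at about (600,200), with its opening apparently toward the robot.

Run:
```python
from h import *
T=dict(np.load("top.npz"));S=dict(np.load("side.npz"))
crop=T["image"][130:240,120:320]; save("crop",np.vstack([cv2.resize(crop,(600,330))]))
for n,p in (("top",T),("side",S)):
    X,u,v=world(p)
    m=(abs(X[:,0]-567)<120)&(abs(X[:,1]-253)<125)
    a=X[m&(X[:,2]>30)&(X[:,2]<75)]
    r=cv2.minAreaRect(a[:,:2].astype(np.float32)); print(n,"plate",r,np.percentile(a[:,2],[5,50,95,99]))
    col=p["image"][v,u].astype(int); 
    b=X[m&(X[:,2]>8)&(X[:,2]<75)]
    r=cv2.minAreaRect(b[:,:2].astype(np.float32)); print(n,"tray rim",r)
# maps of rack: 1 px = 0.5 mm? height slices
X=np.vstack([world(p)[0] for p in (T,S)]); 
src=np.r_[np.zeros((T["depth"]>0).sum()),np.ones((S["depth"]>0).sum())]
out=np.zeros((600,800,3),np.uint8)
bands=[(225,255,(255,0,0)),(208,224,(255,255,0)),(118,135,(255,0,255)),(98,117,(0,255,0)),(30,80,(0,90,255))]
for lo,hi,c in bands:
    m=(X[:,2]>lo)&(X[:,2]<hi)&(X[:,0]>450)&(X[:,0]<750)&(X[:,1]>-450)&(X[:,1]<-100)
    for x,y,z in X[m]:
        i=int((750-x)*2);j=int((-80-y)*2)
        if 0<=i<600 and 0<=j<800: cv2.circle(out,(j,i),1,c,-1)
save("map",out)
```

```text
top plate ((567.5486450195312, 252.14547729492188), (80.47161865234375, 10.171988487243652), 69.68785858154297) [38.19532576 58.43952072 61.30160566 62.08397369]
top tray rim ((568.0182495117188, 252.3538818359375), (202.26934814453125, 150.1751708984375), 69.62673950195312)
side plate ((565.0548706054688, 252.51205444335938), (80.35649108886719, 12.56401252746582), 69.73772430419922) [32.37926625 52.67348965 62.57204424 63.60643831]
side tray rim ((565.43359375, 252.17576599121094), (200.51480102539062, 152.92042541503906), 69.63519287109375)
```

View pics/crop.png

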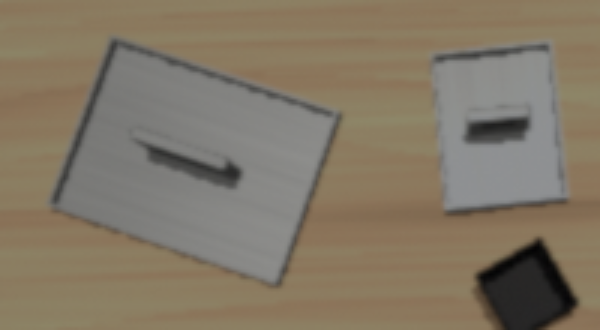

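View pics/map.png

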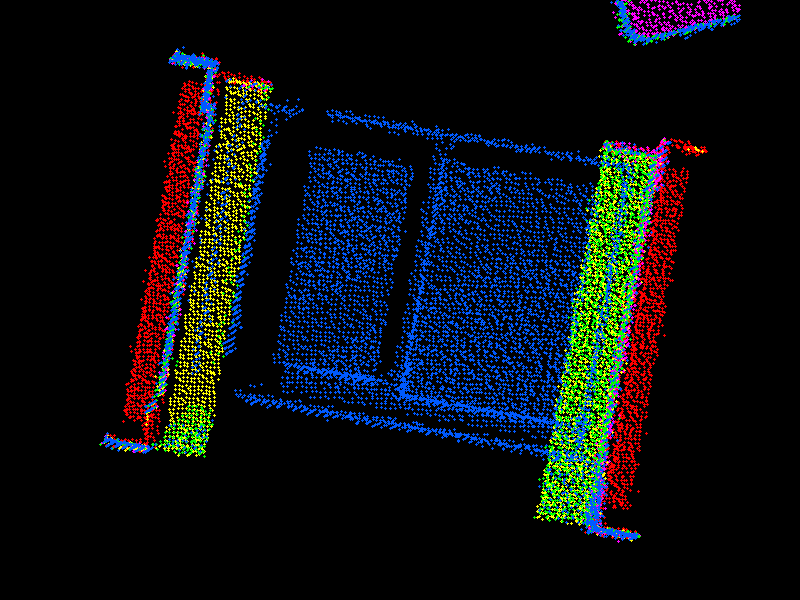

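The crop confirms it: the wide steel tray is at crop pixel (195,160) with its grip plate at (185,155), and the narrower tray is at (500,130). The map shows the rack with its rear (far) end up, yawed about -10°. Next I fit the rails.

```bash
cat > rail.py <<'E'
from h import *
def rail(P,yaw0=-9.8,c0=(592,-283)):
    out=[]
    for n,p in P:
        X,u,v=world(p)
        m=(X[:,2]>205)&(X[:,2]<222)&(np.hypot(X[:,0]-c0[0],X[:,1]-c0[1])<190)&(X[:,0]<730)
        a=X[m]
        best=None
        # yaw: sharpest lateral histogram edges
        for y in np.arange(yaw0-3,yaw0+3,.1):
            r=np.radians(y); lat=(a[:,1]-c0[1])*np.cos(r)-(a[:,0]-c0[0])*np.sin(r)
            h=np.histogram(lat,np.arange(-150,150,1.))[0]; s=(np.diff(h.astype(float))**2).sum()
            if best is None or s>best[0]: best=(s,y)
        r=np.radians(best[1]); f=lambda X:((X[:,0]-c0[0])*np.cos(r)+(X[:,1]-c0[1])*np.sin(r),(X[:,1]-c0[1])*np.cos(r)-(X[:,0]-c0[0])*np.sin(r))
        lo,la=f(X)
        print(n,"yaw",round(best[1],1))
        for side in (1,-1):
            for nm,z0,z1 in (("top",210,220),("mid",98,150)):
                k=(X[:,2]>z0)&(X[:,2]<z1)&(abs(lo)<120)&(la*side>70)&(la*side<125)
                if k.sum()>30:
                    h=np.histogram(X[k,2],np.arange(z0,z1+1,1))[0]
                    zt=z0+h.argmax()+.5; kk=k&(abs(X[:,2]-zt)<3)
                    print("",nm,side,k.sum(),"z",np.median(X[kk,2]).round(1),"lat",np.percentile(la[kk],[1,5,95,99]).round(1),"lon",np.percentile(lo[kk],[1,99]).round(1))
                    st=k&(X[:,2]>zt+7)&(X[:,2]<zt+17)&(abs(la)<108)
                    if st.sum()>3: print("   stop",st.sum(),np.percentile(lo[st],[5,50,95]).round(1))
if __name__=="__main__":
    rail([(n,dict(np.load(n+".npz"))) for n in("top","side")])
E
python3 rail.py
```

```text
top yaw -10.2
 top 1 1070 z 214.1 lat [ 86.9  87.8 107.5 108.5] lon [-84.8  99.8]
 mid 1 249 z 104.1 lat [ 87.3  87.7 118.  122.4] lon [-87.3 108.2]
 top -1 1468 z 214.1 lat [-109.5 -108.4  -84.   -83. ] lon [-85.3 100.3]
 mid -1 1639 z 104.0 lat [-109.2 -108.2  -83.9  -82.9] lon [-84.8  99.9]
   stop 76 [-70.4  79.2 103.8]
side yaw -10.1
 top 1 234 z 217.4 lat [ 86.3  89.7 118.9 124.1] lon [-88.7 106.2]
 mid 1 764 z 105.8 lat [ 85.   86.3 118.7 123.2] lon [-89.2 107.2]
   stop 12 [ 98.   99.6 102.5]
 top -1 571 z 216.6 lat [-112.7 -110.1  -82.5  -81.2] lon [-88.3  99.3]
 mid -1 1091 z 106.4 lat [-116.8 -110.1  -82.8  -80.7] lon [-88.4 100. ]
   stop 80 [-74.4  22.9 100.6]
```

Request:
move_arm --pt "0.35 0.785 0.0 0 0 47.6 -0.3" --pt "0.35 0.785 0.0 0 0 47.6 -0.3" --pt "0.35 0.785 0.0 0 0 47.6 -0.3" --pt "0.35 0.785 0.0 0 0 47.6 -0.3" --pt "0.35 0.785 0.0 0 0 47.6 -0.3" --pt "0.35 0.785 0.0 0 0 47.6 -0.3" --pt "0.35 0.785 0.0 0 0 47.6 -0.3" --pt "0.35 0.785 0.0 0 0 47.6 -0.3"

```text
time_s: 1.5
ee_pos: [420.7, -74.3, 242.8]
orientation: [0.001, 0.821, 0.571, 0.0]
wrist_force: [1.7, -0.8, 0.7]
opening: 0.647
finger_force: 0.0
```

Request:
move_arm --pt "0.146 0.326 -0.08 0 0 0 -0.3" --pt "0.146 0.326 -0.08 0 0 0 -0.3" --pt "0.146 0.326 -0.08 0 0 0 -0.3" --pt "0.146 0.326 -0.08 0 0 0 -0.3" --pt "0.146 0.326 -0.08 0 0 0 -0.3" --pt "0.146 0.326 -0.08 0 0 0 -0.3" --pt "0.146 0.326 -0.08 0 0 0 -0.3" --pt "0.146 0.326 -0.08 0 0 0 -0.3"

```text
time_s: 2.5
ee_pos: [565.5, 249.7, 162.0]
orientation: [0.0, 0.82, 0.572, -0.001]
wrist_force: [-0.3, -0.6, 0.8]
opening: 0.648
finger_force: 0.0
```

Run:
```python
from h import *
p=snapshot("wrist"); save("w1",p["image"]); o=get_obs(); print(o["ee_pos"],o["orientation"])
X,u,v=world(p)
m=(abs(X[:,0]-567)<115)&(abs(X[:,1]-253)<120)
a=X[m&(X[:,2]>50)&(X[:,2]<70)]; print(len(a),np.percentile(a[:,2],[5,50,95]))
if len(a)>5: print(cv2.minAreaRect(a[:,:2].astype(np.float32)))
b=X[m&(X[:,2]>10)&(X[:,2]<70)]; print(cv2.minAreaRect(b[:,:2].astype(np.float32)))
```

```text
[565.62620527 249.16902317 162.51785147] [ 1.09708314e-04  8.20759097e-01  5.71274400e-01 -2.29198434e-04]
1119 [58.63775249 60.16546004 61.29560985]
((566.2808837890625, 251.778564453125), (79.73468017578125, 9.514091491699219), 69.48851776123047)
((565.9031982421875, 251.510498046875), (200.35362243652344, 150.52337646484375), 69.60350799560547)
```

View pics/w1.png

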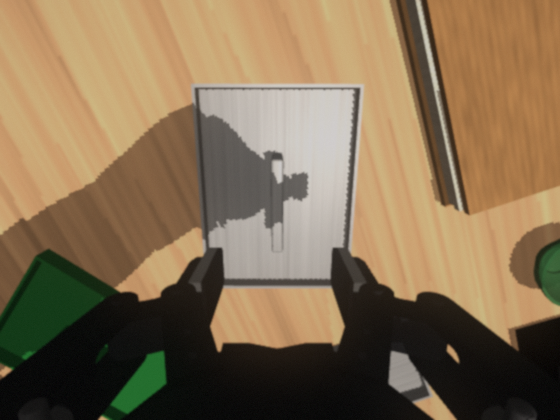

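The wrist view shows the wide tray centred between the open fingers, with its plate at pixel (278,205).

Request:
move_arm --pt "0 0 -0.05 0 0 0 -0.3" --pt "0 0 -0.08 0 0 0 -0.3" --pt "0 0 -0.08 0 0 0 -0.3" --pt "0 0 -0.08 0 0 0 -0.3"

```text
time_s: 3.05
ee_pos: [566.9, 249.3, 84.3]
orientation: [0.0, 0.821, 0.571, 0.001]
wrist_force: [0.4, 0.1, 0.7]
opening: 0.652
finger_force: 0.0
```

Request:
move_arm --pt "0 0.0025 -0.03 0 0 0 -0.3" --pt "0 0.0025 -0.053 0 0 0 -0.3" --pt "0 0.0025 -0.053 0 0 0 -0.3" --pt "0 0.0025 -0.053 0 0 0 1" --pt "0 0.0025 -0.053 0 0 0 1" --pt "0 0.0025 -0.053 0 0 0 1" --pt "0 0.0025 -0.053 0 0 0 1" --pt "0 0.0025 -0.053 0 0 0 1"

```text
time_s: 4.05
ee_pos: [567.0, 252.8, 30.9]
orientation: [0.0, 0.821, 0.571, 0.001]
wrist_force: [-0.4, 0.3, 6.0]
opening: 0.108
finger_force: 60.4
```

Request:
move_arm --pt "0 0 0 0 0 0 1" --pt "0 0 0 0 0 0 1" --pt "0 0 0 0 0 0 1"

```text
time_s: 4.42
ee_pos: [567.0, 252.8, 31.0]
orientation: [0.0, 0.821, 0.571, 0.001]
wrist_force: [-0.2, -0.7, 7.6]
opening: 0.108
finger_force: 60.4
```

Request:
move_arm --pt "0 0 0.02 0 0 0 1" --pt "0 0 0.06 0 0 0 1" --pt "0 0 0.11 0 0 0 1" --pt "0 0 0.15 0 0 0 1" --pt "0 0 0.15 0 0 0 1"

```text
time_s: 5.05
ee_pos: [568.0, 253.0, 182.7]
orientation: [0.001, 0.821, 0.571, 0.003]
wrist_force: [-0.0, 0.4, -3.9]
opening: 0.111
finger_force: 59.1
```

Request:
move_arm --pt "-0.02 -0.03 0 0 0 2 1" --pt "-0.05 -0.075 0 0 0 4 1" --pt "-0.08 -0.12 0 0 0 6 1" --pt "-0.11 -0.165 0 0 0 8 1" --pt "-0.14 -0.21 0 0 0 10.2 1" --pt "-0.167 -0.252 0 0 0 10.2 1" --pt "-0.167 -0.252 0 0 0 10.2 1" --pt "-0.167 -0.252 0 0 0 10.2 1"

```text
time_s: 6.05
ee_pos: [398.4, 0.4, 178.2]
orientation: [-0.001, 0.767, 0.642, -0.0]
wrist_force: [1.4, -0.4, -4.2]
opening: 0.108
finger_force: 59.3
```

Request:
move_arm --pt "0.0 -0.04 0 0 0 0 1" --pt "0.0 -0.09 0 0 0 0 1" --pt "0.0 -0.14 -0.01 0 0 0 1" --pt "0.0 -0.19 -0.02 0 0 0 1" --pt "0.005 -0.23 -0.03 0 0 0 1" --pt "0.007 -0.248 -0.036 0 0 0 1" --pt "0.007 -0.248 -0.036 0 0 0 1" --pt "0.007 -0.248 -0.036 0 0 0 1"

```text
time_s: 7.05
ee_pos: [405.9, -246.0, 143.0]
orientation: [-0.001, 0.766, 0.643, 0.0]
wrist_force: [0.1, -0.9, -3.7]
opening: 0.106
finger_force: 59.3
```

Run:
```python
from h import *
from rail import rail
o=get_obs(); print(o["ee_pos"],o["orientation"],o["wrist_force"])
P={n:snapshot(n) for n in("top","side","wrist")}
rail([(n,P[n]) for n in("top","side","wrist")])
save("pre",np.hstack([P["side"]["image"][60:330,150:450],P["wrist"]["image"][60:330,:400]]))
```

```text
[ 405.93663006 -246.00056836  142.95370986] [-8.94205890e-04  7.66038219e-01  6.42794393e-01  1.23811907e-04] [ 0.08533035 -0.89711946 -3.73400028]
top yaw -10.3
 top 1 1069 z 214.1 lat [ 86.8  87.7 107.4 108.4] lon [-85.3  99.8]
 mid 1 318 z 104.4 lat [ 87.3  88.  118.1 123.1] lon [-87.7 106.9]
   stop 33 [-119.7 -117.6 -115.8]
 top -1 1252 z 214.1 lat [-109.  -108.3  -83.7  -82.8] lon [-64.  100.2]
 mid -1 1320 z 103.7 lat [-108.7 -107.8  -83.5  -82.7] lon [-60.1 100.1]
   stop 71 [-34.   77.5 104.1]
side yaw -10.5
 top 1 226 z 216.5 lat [ 86.8  87.8 119.  122.7] lon [-89.3 105.5]
 mid 1 818 z 106.0 lat [ 85.8  86.9 118.8 121.8] lon [-89.9 106.9]
   stop 35 [-119.7 -116.3   98.9]
 top -1 529 z 216.5 lat [-111.  -109.3  -82.8  -81.3] lon [-82.5 100.2]
 mid -1 836 z 106.5 lat [-110.9 -109.2  -82.2  -81.3] lon [-77.  100.7]
   stop 72 [-21.5  76.1 101.7]
wrist yaw -8.8
 mid 1 10824 z 105.3 lat [ 86.8  87.9 112.1 121.6] lon [-86.6 -36.8]
   stop 924 [-119.7 -116.6 -115.3]
 mid -1 1226 z 105.3 lat [-110.  -107.3  -83.9  -83.4] lon [-33.5  11.2]
```

View pics/pre.png

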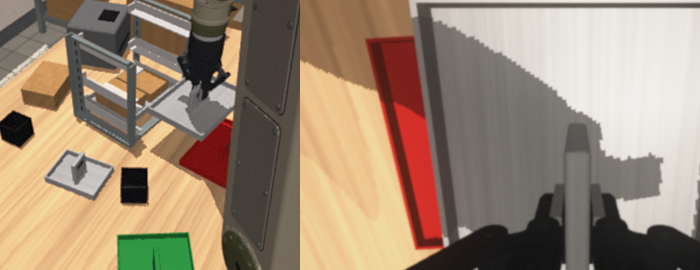

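```bash
cat > tray.py <<'E'
from h import *
def tray(c,yaw,z0,names=("top","side","wrist")):
    r=np.radians(yaw)
    for n in names:
        p=snapshot(n); X,u,v=world(p)
        d=X-np.array([c[0],c[1],0]); lo=d[:,0]*np.cos(r)+d[:,1]*np.sin(r); la=d[:,1]*np.cos(r)-d[:,0]*np.sin(r)
        fl=(abs(lo)<68)&(abs(la)<93)&(abs(lo)>12)&(abs(X[:,2]-z0-4)<6)
        A=np.c_[lo[fl],la[fl],np.ones(fl.sum())]; k=np.linalg.lstsq(A,X[fl,2],rcond=None)[0]
        rim=(abs(lo)<90)&(abs(la)<108)&(X[:,2]>z0+11)&(X[:,2]<z0+21)&((abs(lo)>65)|(abs(la)>90))
        print(n,fl.sum(),"floor z",k[2].round(1),"pitch/roll deg",np.degrees(k[:2]).round(2),"rim lo",np.percentile(lo[rim],[2,98]).round(1),"la",np.percentile(la[rim],[2,98]).round(1))
E
python3 -c "
from tray import *
tray((405.9,-246.0),-10.15,112)"
```

```text
top 2630 floor z 115.7 pitch/roll deg [-0.06 -0.07] rim lo [-72.6  76.9] la [-49.6  99.7]
side 1714 floor z 118.3 pitch/roll deg [-0.09 -0.09] rim lo [-74.7  75.3] la [-100.5  100.3]
wrist 43104 floor z 117.2 pitch/roll deg [ 0.06 -0.1 ] rim lo [-74.4  74.8] la [-27.6  97.3]
```

Request:
move_arm --pt "0.02 -0.005 0 0 0 0 1" --pt "0.045 -0.0095 0 0 0 0 1" --pt "0.07 -0.014 0 0 0 0 1" --pt "0.095 -0.0185 0 0 0 0 1" --pt "0.12 -0.023 0 0 0 0 1" --pt "0.14 -0.0267 0 0 0 0 1" --pt "0.14 -0.0267 0 0 0 0 1"

```text
time_s: 8.22
ee_pos: [547.1, -274.4, 143.1]
orientation: [0.0, 0.766, 0.643, 0.0]
wrist_force: [-1.7, 0.3, -3.7]
opening: 0.106
finger_force: 59.5
```

Request:
move_arm --pt "0.02 -0.0036 0 0 0 0 1" --pt "0.04 -0.0072 0 0 0 0 1" --pt "0.055 -0.01 0 0 0 0 1" --pt "0.065 -0.0118 0 0 0 0 1" --pt "0.065 -0.0118 0 0 0 0 1" --pt "0.065 -0.0118 0 0 0 0 1"

```text
time_s: 8.98
ee_pos: [610.2, -285.9, 143.2]
orientation: [-0.0, 0.767, 0.642, -0.0]
wrist_force: [0.0, 0.1, -3.8]
opening: 0.113
finger_force: 59.7
```

Run:
```python
from tray import *
o=get_obs(); print(o["ee_pos"],o["orientation"],o["wrist_force"],o["time_s"])
tray(o["ee_pos"],-10.2,112)
p=snapshot("side"); q=snapshot("top")
save("in",np.hstack([cv2.resize(p["image"][40:220,200:400],(400,360)),cv2.resize(q["image"][60:240,320:520],(400,360))]))
```

```text
[ 610.19199088 -285.85573783  143.22324098] [-4.22489933e-04  7.66616149e-01  6.42105488e-01 -2.09822505e-04] [ 0.02344303  0.10434794 -3.79306142] 8.975
top 1244 floor z 115.0 pitch/roll deg [0.02 0.33] rim lo [-73.9  77.1] la [ 1.4 69.4]
side 949 floor z 117.8 pitch/roll deg [-0.22 -0.05] rim lo [-75.9  75.1] la [-106.6  101. ]
wrist 42720 floor z 116.8 pitch/roll deg [-0.03 -0.09] rim lo [-74.7  81.1] la [-26.7  98.2]
```

View pics/in.png

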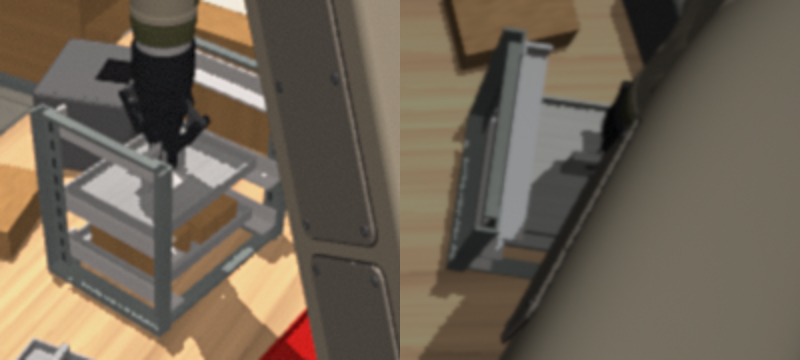

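The tray is inside the rack on the middle level, seen at (170,185) in the left half, with the loaded tray below it. Now I lower it to the ledges.

Request:
move_arm --pt "0 0 -0.002 0 0 0 1" --pt "0 0 -0.004 0 0 0 1" --pt "0 0 -0.006 0 0 0 1" --pt "0 0 -0.006 0 0 0 1" --pt "0 0 -0.006 0 0 0 1"

```text
time_s: 9.85
ee_pos: [611.0, -286.1, 137.3]
orientation: [0.0, 0.767, 0.642, 0.0]
wrist_force: [1.0, 0.5, -4.1]
opening: 0.108
finger_force: 59.7
```

Request:
move_arm --pt "0 0 -0.0005 0 0 0 1" --pt "0 0 -0.001 0 0 0 1" --pt "0 0 -0.001 0 0 0 1"

```text
time_s: 10.22
ee_pos: [611.0, -286.1, 136.3]
orientation: [0.0, 0.767, 0.642, 0.0]
wrist_force: [0.2, 0.6, -3.3]
opening: 0.104
finger_force: 59.7
```

Request:
move_arm --pt "0 0 -0.0005 0 0 0 1" --pt "0 0 -0.001 0 0 0 1" --pt "0 0 -0.001 0 0 0 1"

```text
time_s: 10.6
ee_pos: [611.0, -286.2, 135.8]
orientation: [0.0, 0.767, 0.642, 0.0]
wrist_force: [-0.4, -0.3, -1.2]
opening: 0.108
finger_force: 60.1
```

Request:
move_arm --pt "0.001 -0.0002 0 0 0 0 1" --pt "0.002 -0.0004 0 0 0 0 1" --pt "0.003 -0.0005 0 0 0 0 1" --pt "0.004 -0.0007 0 0 0 0 1" --pt "0.004 -0.0007 0 0 0 0 1"

```text
time_s: 11.22
ee_pos: [614.9, -286.9, 135.8]
orientation: [0.0, 0.767, 0.642, -0.0]
wrist_force: [-4.8, 1.7, 6.0]
opening: 0.116
finger_force: 61.1
```

Request:
move_arm --pt "0.001 -0.0002 0 0 0 0 1" --pt "0.001 -0.0002 0 0 0 0 1"

```text
time_s: 11.48
ee_pos: [615.0, -286.8, 135.8]
orientation: [-0.001, 0.767, 0.642, -0.001]
wrist_force: [-8.5, 1.2, 6.4]
opening: 0.109
finger_force: 61.3
```

Request:
move_arm --pt "0.001 -0.0002 0 0 0 0 1" --pt "0.001 -0.0002 0 0 0 0 1"

```text
time_s: 11.72
ee_pos: [615.2, -286.7, 135.8]
orientation: [-0.001, 0.767, 0.642, -0.001]
wrist_force: [-11.8, 2.5, 7.8]
opening: 0.107
finger_force: 61.5
```

Request:
move_arm --pt "0.001 -0.0002 0 0 0 0 1" --pt "0.001 -0.0002 0 0 0 0 1"

```text
time_s: 11.98
ee_pos: [615.3, -286.7, 135.8]
orientation: [-0.002, 0.767, 0.642, -0.001]
wrist_force: [-13.6, 3.9, 9.3]
opening: 0.109
finger_force: 61.7
```

Run:
```python
from tray import *
from rail import rail
o=get_obs(); print(o["ee_pos"],o["orientation"],o["wrist_force"],o["ft_torque"])
tray(o["ee_pos"],-10.2,105,("side","wrist"))
rail([("side",snapshot("side"))])
```

```text
[ 615.26163063 -286.71504219  135.83532909] [-0.00197474  0.7668292   0.64184647 -0.00147838] [-13.57972482   3.86647005   9.33599368] [ 0.57431323  2.09925836 -0.05714205]
side 971 floor z 110.4 pitch/roll deg [0.03 0.01] rim lo [-76.4  75.1] la [-107.2  100.9]
wrist 42739 floor z 109.3 pitch/roll deg [-0.01  0.  ] rim lo [-74.7  77.5] la [-26.1 103.5]
side yaw -8.6
 top 1 233 z 216.6 lat [ 88.9  92.3 119.3 123.7] lon [-85.6 110.2]
 mid 1 1031 z 110.6 lat [ 70.3  71.5 116.7 122.2] lon [-85.7 109.6]
   stop 168 [-40.5  36.2 100. ]
 top -1 299 z 216.8 lat [-111.7 -109.7  -82.1  -81.2] lon [-61.3  54.4]
 mid -1 664 z 110.7 lat [-108.5 -106.5  -72.3  -70.4] lon [-86.9  44.4]
   stop 168 [-69.3 -25.6  32. ]
```

Request:
move_arm --pt "0 0 0 0 0 0 0.3" --pt "0 0 0 0 0 0 0.0" --pt "0 0 0 0 0 0 0" --pt "0 0 0 0 0 0 0" --pt "0 0 0 0 0 0 0"

```text
time_s: 12.75
ee_pos: [618.1, -287.4, 135.2]
orientation: [0.0, 0.767, 0.642, 0.0]
wrist_force: [-0.1, -1.1, -0.4]
opening: 0.501
finger_force: 0.0
```

Request:
move_arm --pt "-0.004 0.0008 0.01 0 0 0 0" --pt "-0.004 0.0008 0.04 0 0 0 0" --pt "-0.004 0.0008 0.08 0 0 0 0" --pt "-0.004 0.0008 0.12 0 0 0 0" --pt "-0.004 0.0008 0.16 0 0 0 0" --pt "-0.004 0.0008 0.2 0 0 0 0" --pt "-0.004 0.0008 0.2 0 0 0 0"

```text
time_s: 13.62
ee_pos: [614.8, -287.2, 340.5]
orientation: [0.004, 0.767, 0.642, 0.001]
wrist_force: [-0.2, -0.0, 0.2]
opening: 0.501
finger_force: 0.0
```

Request:
move_arm --pt "-0.05 0.05 0 0 0 0 0" --pt "-0.1 0.1 0 0 0 0 0" --pt "-0.13 0.16 0 0 0 0 0" --pt "-0.15 0.22 0 0 0 0 0" --pt "-0.15 0.28 0 0 0 0 0" --pt "-0.15 0.34 0 0 0 0 0" --pt "-0.15 0.4 0 0 0 0 0" --pt "-0.15 0.4 0 0 0 0 0"

```text
time_s: 14.62
ee_pos: [462.7, 116.6, 335.0]
orientation: [-0.0, 0.765, 0.644, -0.0]
wrist_force: [0.4, -0.7, -0.1]
opening: 0.499
finger_force: 0.0
```

Run:
```python
from tray import *
from rail import rail
o=get_obs(); print(o["ee_pos"],o["wrist_force"],o["time_s"])
tray((615.2,-286.7),-10.2,105,("top","side"))
p=snapshot("side"); q=snapshot("top")
rail([("top",q)])
save("end",np.hstack([cv2.resize(p["image"][40:220,200:400],(400,360)),cv2.resize(q["image"][60:240,320:520],(400,360))]))
X,u,v=world(q); k=(X[:,2]>28)&(X[:,2]<80)&(np.hypot(X[:,0]-615,X[:,1]+286)<130)
print(k.sum())
```

```text
[462.71975349 116.56789215 334.99342729] [ 0.41033827 -0.70057995 -0.05965952] 14.625
top 3407 floor z 107.8 pitch/roll deg [0.06 0.06] rim lo [-73.7  78.6] la [-107.7   64.1]
side 735 floor z 110.3 pitch/roll deg [-0.05 -0.09] rim lo [-75.7  76.1] la [-107.6   99.5]
top yaw -10.2
 top 1 1074 z 214.2 lat [ 86.8  87.7 107.5 108.6] lon [-85.   99.7]
 mid 1 252 z 103.6 lat [ 87.1  87.9 117.7 123.8] lon [-87.2 107.1]
 top -1 1459 z 213.9 lat [-109.3 -108.3  -83.6  -82.9] lon [-85.1  99.4]
 mid -1 1977 z 107.4 lat [-109.  -108.2  -71.7  -70.3] lon [-82.8  97. ]
   stop 310 [-49.8  26.7 101.3]
857
```

View pics/end.png

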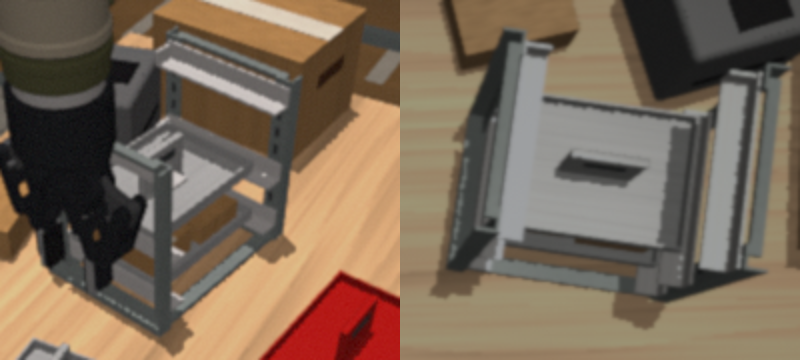

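The tray is level on the middle rails. I check that it is fully home by fitting the tray in the rack frame of the same camera.

Run:
```python
from h import *
q=snapshot("top"); X,u,v=world(q); r=np.radians(-10.2)
lo=(X[:,0]-592)*np.cos(r)+(X[:,1]+283)*np.sin(r); la=(X[:,1]+283)*np.cos(r)-(X[:,0]-592)*np.sin(r)
k=(X[:,2]>150)&(X[:,2]<172)&(abs(la)<60)&(abs(lo-25)<40)
print("plate",cv2.minAreaRect(np.c_[lo,la][k].astype(np.float32)),k.sum())
for nm,m in (("front",(lo<0)&(lo>-70)),("rear",(lo>80)&(lo<125))):
    k=m&(abs(la)<60)&(X[:,2]>115)&(X[:,2]<128); print(nm,k.sum(),np.percentile(lo[k],[2,50,98]).round(1),X[k,2].max().round(1))
    for a,b in((-60,-20),(20,60)):
        kk=k&(la>a)&(la<b); print("  ",kk.sum(),np.median(lo[kk]).round(2))
k=(la<-75)&(la>-112)&(lo>85)&(lo<112)&(X[:,2]>108)&(X[:,2]<135)
for l,a,z in sorted(zip(lo[k].round(1),la[k].round(1),X[k,2].round(1)))[::4]: print(l,a,z,end=" | ")
```

```text
plate ((24.623546600341797, 1.2522010803222656), (78.66934204101562, 11.238286972045898), 89.6302490234375) 261
front 119 [-50.4 -49.1 -46.5] 126.0
   39 -49.21
   39 -49.0
rear 145 [ 95.9  97.7 100.1] 125.2
   48 97.79
   49 97.81
85.3 -108.4 123.9 | 86.1 -79.8 108.8 | 86.6 -97.0 114.7 | 87.0 -110.7 133.1 | 87.9 -94.4 109.9 | 88.6 -108.0 113.7 | 89.0 -85.7 109.6 | 90.0 -111.3 131.0 | 91.0 -81.6 108.4 | 91.7 -97.1 113.1 | 92.3 -90.2 108.4 | 93.0 -108.3 127.3 | 93.6 -108.0 112.3 | 94.1 -87.7 108.6 | 94.7 -93.8 109.5 | 95.2 -109.8 128.1 | 95.5 -99.2 122.8 | 96.2 -107.7 117.6 | 96.4 -92.3 123.7 | 96.8 -94.4 123.6 | 97.0 -107.0 108.6 | 97.1 -111.1 129.6 | 97.2 -95.2 116.1 | 97.4 -89.4 119.8 | 97.7 -80.1 121.5 | 97.8 -82.4 115.6 | 97.9 -76.9 113.0 | 98.7 -107.6 117.0 | 99.2 -94.4 122.9 | 99.5 -92.8 121.6 | 99.9 -79.9 121.4 | 100.3 -108.6 119.4 | 100.5 -87.8 123.0 | 100.8 -99.5 120.6 | 101.2 -103.9 114.8 | 101.4 -83.0 118.4 | 101.8 -96.3 122.7 | 102.6 -109.9 126.0 | 103.2 -93.5 124.1 | 104.3 -90.8 119.8 | 105.2 -106.7 117.4 | 108.4 -110.6 122.7 |
```

Plate is at 24.6 along the rack axis against about 25.5 expected, so it is close. The push force might have been friction under downward load, so I'll nudge the plate again with a finger and no downward load to be sure.

Request:
move_arm --pt "0 -0.06 0 0 0 0 0" --pt "0 -0.12 0 0 0 0 0" --pt "0 -0.18 0 0 0 0 0" --pt "0.02 -0.24 0 0 0 0 0" --pt "0.06 -0.3 0 0 0 0 0.3" --pt "0.1 -0.35 0 0 0 0 0.3" --pt "0.15 -0.4 0 0 0 0 0.3" --pt "0.15 -0.4 0 0 0 0 0.3"

```text
time_s: 15.88
ee_pos: [614.1, -292.2, 332.1]
orientation: [-0.001, 0.768, 0.64, -0.001]
wrist_force: [0.2, 0.1, -0.3]
opening: 0.35
finger_force: 0.0
```

Request:
move_arm --pt "0 0 0 0 0 0 0.3" --pt "0 0 -0.05 0 0 0 0.3" --pt "0 0 -0.1 0 0 0 0.3" --pt "0 0 -0.14 0 0 0 0.3" --pt "0 0 -0.14 0 0 0 0.3" --pt "0 0 -0.14 0 0 0 0.3"

```text
time_s: 16.62
ee_pos: [614.1, -287.1, 197.9]
orientation: [0.001, 0.767, 0.642, 0.0]
wrist_force: [-0.2, 0.3, 0.7]
opening: 0.35
finger_force: 0.0
```

Request:
move_arm --pt "0 0 -0.02 0 0 0 0.3" --pt "0 0 -0.04 0 0 0 0.3" --pt "0 0 -0.055 0 0 0 0.3" --pt "0 0 -0.055 0 0 0 0.3" --pt "0.005 -0.0009 -0.055 0 0 0 0.3" --pt "0.008 -0.0014 -0.055 0 0 0 0.3" --pt "0.008 -0.0014 -0.055 0 0 0 0.3"

```text
time_s: 17.5
ee_pos: [622.6, -288.2, 140.9]
orientation: [0.001, 0.767, 0.642, 0.0]
wrist_force: [-0.2, -0.7, -0.7]
opening: 0.351
finger_force: 0.0
```

Request:
move_arm --pt "0.001 -0.0002 0 0 0 0 0.3" --pt "0.002 -0.0004 0 0 0 0 0.3" --pt "0.002 -0.0004 0 0 0 0 0.3"

```text
time_s: 17.88
ee_pos: [624.0, -288.4, 140.3]
orientation: [0.0, 0.767, 0.642, 0.0]
wrist_force: [-0.0, 0.7, -0.8]
opening: 0.352
finger_force: 0.0
```

Request:
move_arm --pt "0.001 -0.0002 0 0 0 0 0.3" --pt "0.002 -0.0004 0 0 0 0 0.3" --pt "0.002 -0.0004 0 0 0 0 0.3"

```text
time_s: 18.25
ee_pos: [625.0, -288.6, 140.3]
orientation: [-0.001, 0.767, 0.642, -0.001]
wrist_force: [-5.1, 1.2, 3.2]
opening: 0.35
finger_force: 2.7
```

Request:
move_arm --pt "0.001 -0.0002 0 0 0 0 0.3" --pt "0.002 -0.0004 0 0 0 0 0.3" --pt "0.002 -0.0004 0 0 0 0 0.3"

```text
time_s: 18.62
ee_pos: [625.0, -288.6, 140.2]
orientation: [-0.002, 0.767, 0.642, -0.002]
wrist_force: [-10.9, 1.6, 5.1]
opening: 0.35
finger_force: 5.7
```

The finger stops dead: 11 N gives no movement, far above friction, so the tray is against the stops. I back off and retreat.

Request:
move_arm --pt "-0.007 0.0012 0 0 0 0 0.3" --pt "-0.014 0.0025 0 0 0 0 0.3" --pt "-0.014 0.0025 0 0 0 0 0.3" --pt "-0.014 0.0025 0.04 0 0 0 0.3" --pt "-0.014 0.0025 0.09 0 0 0 0.3" --pt "-0.014 0.0025 0.14 0 0 0 0.3" --pt "-0.014 0.0025 0.195 0 0 0 0.3" --pt "-0.014 0.0025 0.195 0 0 0 0.3"

```text
time_s: 19.62
ee_pos: [615.9, -287.7, 341.5]
orientation: [0.005, 0.767, 0.642, 0.002]
wrist_force: [0.6, -0.7, -0.4]
opening: 0.351
finger_force: 0.0
```

Request:
move_arm --pt "-0.05 0.05 0 0 0 0 0" --pt "-0.1 0.1 0 0 0 0 0" --pt "-0.13 0.16 0 0 0 0 0" --pt "-0.15 0.22 0 0 0 0 0" --pt "-0.15 0.28 0 0 0 0 0" --pt "-0.15 0.34 0 0 0 0 0" --pt "-0.15 0.4 0 0 0 0 0" --pt "-0.15 0.4 0 0 0 0 0"

```text
time_s: 20.62
ee_pos: [463.2, 116.7, 334.7]
orientation: [-0.0, 0.765, 0.644, 0.0]
wrist_force: [0.1, -0.9, -0.2]
opening: 0.499
finger_force: 0.0
```

Run:
```python
from tray import *
tray((615.2,-286.7),-10.2,105,("top","side"))
q=snapshot("top"); X,u,v=world(q); r=np.radians(-10.2)
lo=(X[:,0]-592)*np.cos(r)+(X[:,1]+283)*np.sin(r); la=(X[:,1]+283)*np.cos(r)-(X[:,0]-592)*np.sin(r)
k=(X[:,2]>150)&(X[:,2]<172)&(abs(la)<60)&(abs(lo-25)<40)
print("plate",cv2.minAreaRect(np.c_[lo,la][k].astype(np.float32)))
print(get_obs()["time_s"],finish_job())
```

```text
top 3421 floor z 107.9 pitch/roll deg [-0.04 -0.01] rim lo [-73.6  78.3] la [-105.8   63.7]
side 746 floor z 110.4 pitch/roll deg [-0.01  0.02] rim lo [-76.3  76.7] la [-107.6   99.9]
plate ((24.73733901977539, 1.0602645874023438), (10.634658813476562, 78.46034240722656), 0.5469264984130859)
the job is handed in; nothing more can be done
20.775 None
```

The wide steel tray rests level on the middle rails, pushed home against the rear stops, the arm never went near the loaded tray below, and the job was handed in at 20.8 s.

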